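# Clear the lean rack and park the computer cover on it

### The arm

A 6-joint arm with a two-finger parallel gripper is mounted at the origin on the work surface. World frame = base frame: x ahead of the robot, y to its left, z up, the work surface at z = 0. Lengths are in m, angles in rad, forces in N, time in s.
With the tool pointing down it reaches from about 0.3 to 0.875 m from the base axis. Payload 6.4 kg.
Tool frame: the origin (TCP) lies midway between the tips of the shut fingers; the grasp point (between the pads) lies 19 mm behind it (ctrl.tcp_to_grasp is the distance from the TCP to the grasp point, in m); z points along the fingers, y is the direction in which the jaws open and shut (so a half turn about z gives the same grasp; the last joint's range is limited). The gripper opens to 85 mm and grips with 20 to 120 N. Pads are 22 mm wide; open, the fingers measure 114 mm over their backs; the gripper's body (76 mm by 85 mm) begins 54 mm behind the grasp point. The pads swing forward as they close: fully open they stand 13 mm farther back than shut.
Start: joints at [-1.425, 0.181, 1.607, -0, 1.354, -0.206], TCP at [0.198, -0.54, 0.209] pointing down, gripper open.
Joint ranges: [-2.99, 2.99], [-0.89, 2.07], [0.3, 2.58], [-1.14, 4.28], [0, 2.63], [-3.12, 3.12]. Speed limits (rad/s): [2.57, 2.57, 3.01, 3.14, 3.14, 3.14].

### API

Orientations are given as a unit quaternion [w, x, y, z].
In Python, from bench import monitor, imaging, order, spotter, ctrl gives the robot as it stands.
- The arm moves only by the shell command python3 -m pendant 'ROWS'. ROWS is JSON, a list that holds one entry, the list of rows, each a list of 5 numbers: the shift along the world's x, y, z in mm, then the turn about the world's z in degrees, then the finger opening in mm, from 0 to 85.4. A call has 1 to 8 rows; each row shifts and turns the commanded pose from where the row before left it; what a row does not reach is not made up. A row lasts 1/8 s, in which the tool goes at most 62.5 mm and 10.7 degrees, less where a joint would pass 70% of its speed; a pose out of reach is approached as far as the arm can. A call with a gripper value outside its range is refused whole. The fingers move at their own pace and stop on an object; the grip force is fixed at half the most. Time passes only in rows, so rows that do not move let the fingers close. It gives the time, the measured TCP pose, the force and the opening at its end, in the units of the state.
- monitor.get_obs(): the state, without advancing time (a new reading comes with each control period).
- imaging.camera(name): name is "scene" or "side" or "wrist"; returns a dict with "img" (480x640x3 uint8, red, green, blue), "vfov" (degrees; the focal length in pixels is half the picture's height over the tangent of half this angle, whatever the lens; pixels are square), "cx", "cy" (the principal point, pixels), "distortion" ([k1, k2, p1, p2, k3] as OpenCV has them; the pictures are not rectified), "origin" and "orientation" of the camera in the world. Camera axes: x right, y down, z forward; pixel columns grow to the right and rows downward; lengths in m; the calibration is good to about 2 mm. A picture is of the moment at which its call begins. There is no depth.
- order.hand_in(): hands the job in, once; it reports no verdict.
Trained networks look in the newest picture that a camera, given by its name, has taken for a name from the list of things; names that differ only in an ending like _2 or _b are one class to them, and where a whole thing is asked for, a point or a joint stands for the part that bears it (a point fixed in the world has none). Each returns a list of dicts, best first, with "confidence" (0 to 1); they miss things now and then, are a little off and sometimes report something else, mostly with a low value. They report only what shows in the picture. A call takes as long as a camera call. They do not tell look-alikes from the thing itself.
- spotter.recognise(camera, thing): "at" ([x, y, z] in m, in the coordinates of the camera as it stood for that picture, good to about 4 mm: the middle of the surface that is visible of it).
- spotter.tip_of(camera, thing): "at" ([x, y, z] in m, in the coordinates of the camera as it stood for that picture, good to about 4 mm: a listed point, or the origin of a listed thing).
The state is a dict: "time_s": time; "q": joint angles; "dq": joint speeds; "joint_efforts": joint torques, N m; "eef_pos": TCP position; "eef_rot": TCP orientation; "wrist_force": force on the tool from outside, world axes, zero at the start; "torque": the same for the moment, N m; "opening": opening from 0.0 (shut) to 1.0 (fully open).
Only numpy, scipy, OpenCV 4.12 (cv2) and the standard library are available. Lean on these libraries where they do the work, as an engineer would, in place of code of your own. Each camera call takes 0.05 s, during which the arm holds its last target. There are 200 camera calls.

### The job

The vented computer cover has to be parked on the lean rack, but a parts tray is standing in the rack. First turn that tray so that its low front points the opposite way to the other tray's and set it squarely on top of the other tray where that stands, so that it stacks full height instead of nesting. Then take the vented cover out of the sorter, set its lower edge down in the middle one of the rack's three foot channels before letting go, and leave it leaning back on the bar, centred and square, at about 24 degrees from upright; leave the small cover and the other things on the bench alone.

Things in the scene. Friction and masses are not known exactly. Their poses are not given: they have to be found in the camera images.
- rack: Fixed grey rack; origin under its base; x from the bar across the channels, y along the bar, z up. Plate 230 mm (y), x -80 to +90 mm, 8 mm thick. Four ribs along y, 5 mm wide, tops at z 16 mm, at x -53, -23, +7, +37 mm, make three channels 25 mm wide. Bar along y, 16 mm thick, axis at x -60, z 100 mm; posts at y +-109 mm, to z 110 mm. A parked cover leans its top to -x on the bar.
- middle_channel (a point): Middle of the middle foot channel, on its floor (rack x -8 mm, z 8 mm); axes as the rack's.
- back_bar (a point): Middle of the back bar's axis (rack x -60 mm, z 100 mm); axes as the rack's.
- upper_tray: Grey plastic tray standing on the rack's ribs, empty, 0.15 to 0.3 kg; origin under its floor, x along its length to the low front, z up. Rim 134 (x) x 65 (y) mm, 60 mm high; below z 30 mm it steps in to 120 x 48. Front wall (+x) dips to z 41 mm. Sides slotted 16 mm wide at x +50, -30 mm; lugs below them to y +-34.5 mm, z 4 to 14 mm. Grip it across its width at x 0, where the sides are solid.
- lower_tray: Same tray, 0.4 kg, holding brass standoffs, loose on the bench; axes alike. A tray put on it facing the opposite way (yaw differing by pi) rests its lugs on this rim, foot 4 mm inside it with 4 mm play across, 3 mm lengthwise: origin 56 mm above this one's. Facing the same way, its lugs drop in the slots and it nests at 30 mm.
- sorter: Fixed white sorter, on either side of the rack; origin under its base on the bench, base 130 (x) x 150 (y) x 6 mm. Two slots along y, centred at x = -30 and +30 mm, 13 mm wide between walls that reach z 36 mm.
- vented_cover: Flat steel computer cover 180 mm wide (y), 175 mm high (z), 8 mm thick (x), with a field of dark vent slits, 0.25 to 0.5 kg, standing upright in either slot of the sorter; origin at the middle of its lower edge, which starts at z 6 mm. Both faces are alike. Grip it over its top edge.
- cover_foot (a point): Middle of the vented cover's lower edge (the body's origin).
- cover_top (a point): Middle of the vented cover's upper edge, 175 mm from the lower.
- small_cover: Plain steel cover without vents, 140 mm wide (y), 100 mm high, 8 mm thick (x), standing in the sorter's other slot; origin at the middle of its lower edge. Not to be disturbed.
- duster_can: Bare aluminium spray can with black cap, 62 mm thick, 190 mm tall, standing; origin under its base. Not to be disturbed.
- router: White flat plastic box 120 x 90 x 28 mm; origin under its centre. Not to be disturbed.
- drive: Hard drive 147 x 101 x 24 mm lying flat; origin under its centre. Not to be disturbed.
There are look-alikes about, which are no part of the job. What is shaped like the vented_cover but red is not meant.

How it is judged:
On the way, in this order (a step that is already met when the one before it is completed fails the run):
1. the tray from the rack is stacked full height on the other tray (z of upper_tray in the frame of lower_tray between 0.051 and 0.061 m and horizontal distance between upper_tray and lower_tray below 0.01 m and angle between the x axis of upper_tray and the x axis of lower_tray, either way round below 0.12 rad and contact force between the fingers and upper_tray below 0.1 N), for 0.2 s.
2. the cover's lower edge is set down in the middle channel while it is still held (x of cover_foot in the frame of middle_channel between -0.015 and 0.015 m and z of cover_foot in the frame of middle_channel below 0.007 m and contact force between the fingers and vented_cover above 0.5 N and y of cover_foot in the frame of middle_channel between -0.03 and 0.03 m), for 0.05 s.
At the end, for the whole second after the job is handed in: Tray full height on the other (51 to 61 mm up, within 10 mm and 0.12 rad, level). Cover's lower edge in the middle channel (within 15 mm across, 30 mm along, 7 mm of its floor), leaning back 18 to 30 degrees, square within 0.12 rad. Both released, at rest (z of upper_tray in the frame of lower_tray between 0.051 and 0.061 m and horizontal distance between upper_tray and lower_tray below 0.01 m and angle between the x axis of upper_tray and the x axis of lower_tray, either way round below 0.12 rad and angle between upper_tray's own z axis and vertical below 0.08 rad and x of cover_foot in the frame of middle_channel between -0.015 and 0.015 m and z of cover_foot in the frame of middle_channel below 0.007 m and y of cover_foot in the frame of middle_channel between -0.03 and 0.03 m and x of cover_top in the frame of middle_channel below -0.03 m and angle between vented_cover's own z axis and vertical between 0.31 and 0.525 rad and angle between the y axis of vented_cover and the y axis of rack, either way round below 0.12 rad and linear speed of each of vented_cover, upper_tray below 0.01 m/s); the robot touches nothing.
It fails at once if the small cover is shifted or tipped (distance of small_cover from where it was at the start of the episode above 0.03 m or angle between small_cover's own z axis and vertical above 0.4 rad).
It fails at once if the spray can is shifted or tipped (distance of duster_can from where it was at the start of the episode above 0.03 m or angle between duster_can's own z axis and vertical above 0.4 rad).
It fails at once if the router or the hard drive is shifted (distance of any of router, drive from where it was at the start of the episode above 0.03 m).
It fails at once if the lower tray is pushed away (distance of lower_tray from where it was at the start of the episode above 0.04 m).
It fails at once if the cover falls over (angle between vented_cover's own z axis and vertical above 1 rad).
It also fails if it takes over 61 s, if anything falls off the work surface, if the arm or the gripper's body presses on something with over 40 N, if the wrist force passes 120 N, or if a joint passes its speed limit or range.

## Working session

There is one attempt and no reset: what is moved stays moved. The work goes in short steps, Python scripts to look and compute and a shell command to move; the robot and the scene stay as the last step left them, time stands still between calls to the robot, and variables do not carry over. Pictures are saved under pics/ and viewed, about 8 in all and at most 12, crops included, and the job is handed in when it is done.

```bash
mkdir -p pics; cat > h.py <<'E'
import numpy as np, cv2
from scipy.spatial.transform import Rotation as R
from bench import monitor, imaging, order, spotter, ctrl
def rot(q): return R.from_quat([q[1],q[2],q[3],q[0]]).as_matrix()
def cam(n):
    c=imaging.camera(n); h=c["img"].shape[0]; f=h/2/np.tan(np.radians(c["vfov"])/2)
    c["K"]=np.array([[f,0,c["cx"]],[0,f,c["cy"]],[0,0,1]]); c["R"]=rot(c["orientation"]); c["o"]=np.array(c["origin"]); c["D"]=np.array(c["distortion"],float); return c
def save(c,name): cv2.imwrite("pics/"+name,c["img"][:,:,::-1])
def w(c,p): return c["R"]@np.array(p)+c["o"]
def px(c,P):
    P=(np.atleast_2d(P)-c["o"])@c["R"]; return cv2.projectPoints(P,np.zeros(3),np.zeros(3),c["K"],c["D"])[0].reshape(-1,2)
def onz(c,uv,z):
    u=cv2.undistortPoints(np.array(uv,float).reshape(-1,1,2),c["K"],c["D"]).reshape(-1,2)
    d=np.c_[u,np.ones(len(u))]@c["R"].T; return c["o"]+d*((z-c["o"][2])/d[:,2])[:,None]
E
python3 - <<'E'
from h import *
np.set_printoptions(precision=3,suppress=True)
names="rack middle_channel back_bar upper_tray lower_tray sorter vented_cover cover_foot cover_top small_cover duster_can router drive".split()
ims=[]
for n in ("scene","side"):
    c=cam(n); save(c,n+"0.png"); print(n,c["o"],c["R"][:,2],c["K"][0,0])
    for t in names:
        for f in ("recognise","tip_of"):
            try:
                for d in getattr(spotter,f)(n,t)[:4]:
                    P=w(c,d["at"]); print(t,f,P,px(c,P)[0].round(),round(d["confidence"],2))
            except Exception as e: print(t,f,e)
print(monitor.get_obs()["time_s"],ctrl.tcp_to_grasp)
E
```

```text
scene [ 0.875 -0.544  1.148] [-0.308  0.465 -0.83 ] 598.9221143303001
rack recognise [ 0.53  -0.002  0.008] [334. 297.] 0.68
rack tip_of [0.553 0.021 0.001] [349. 295.] 0.85
middle_channel recognise [ 0.537 -0.003  0.008] [337. 298.] 0.82
middle_channel tip_of [0.547 0.02  0.005] [346. 293.] 0.64
back_bar recognise [0.538 0.002 0.008] [339. 297.] 0.92
back_bar tip_of [0.498 0.021 0.102] [327. 259.] 0.57
back_bar tip_of [0.499 0.308 0.006] [392. 198.] 0.3
upper_tray recognise [0.567 0.015 0.049] [354. 289.] 0.7
upper_tray tip_of [0.573 0.012 0.017] [355. 299.] 0.83
lower_tray recognise [ 0.436 -0.295  0.034] [216. 375.] 0.92
lower_tray tip_of [ 0.441 -0.303 -0.005] [218. 387.] 0.71
sorter recognise [ 0.733 -0.235  0.031] [358. 431.] 0.75
sorter recognise [0.481 0.294 0.007] [383. 198.] 0.73
sorter recognise [ 0.433 -0.295  0.032] [214. 375.] 0.48
sorter tip_of [0.469 0.309 0.001] [381. 194.] 0.55
vented_cover recognise [0.45  0.282 0.118] [371. 165.] 0.93
vented_cover recognise [0.245 0.312 0.098] [306. 130.] 0.62
vented_cover tip_of [0.44  0.302 0.005] [370. 189.] 0.88
vented_cover t
[... 2679 characters left out ...]
118] [302. 357.] 0.69
cover_top recognise [0.461 0.331 0.007] [287. 398.] 0.34
cover_top tip_of [0.244 0.315 0.174] [423. 349.] 0.89
cover_top tip_of [0.443 0.301 0.179] [301. 312.] 0.56
small_cover recognise [0.496 0.33  0.074] [267. 365.] 0.85
small_cover recognise [0.517 0.061 0.009] [310. 305.] 0.22
small_cover tip_of [0.503 0.312 0.004] [270. 386.] 0.64
duster_can recognise [0.722 0.237 0.116] [183. 290.] 0.94
router recognise [ 0.72  -0.208  0.028] [278. 234.] 0.92
router recognise [0.425 0.334 0.12 ] [304. 356.] 0.62
router tip_of [ 0.73  -0.231  0.004] [278. 237.] 0.97
drive recognise [0.766 0.004 0.024] [228. 268.] 0.87
drive tip_of [ 0.778 -0.015 -0.002] [228. 272.] 0.75
2.7 0.0187
```

View pics/scene0.png

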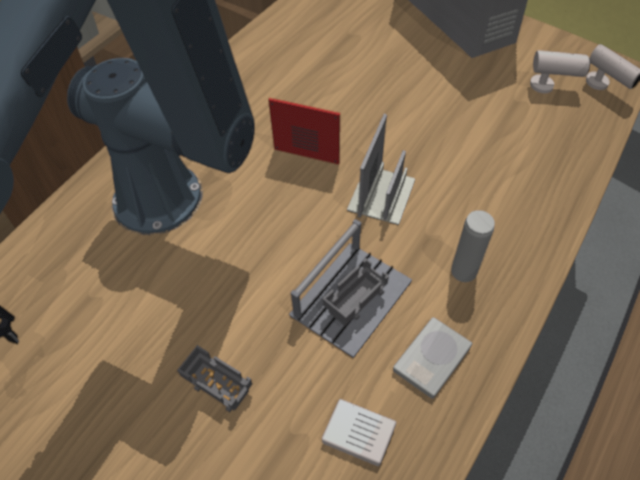

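```bash
python3 -c "
import cv2
a=cv2.imread('pics/scene0.png')
p=[a[90:330,270:470],a[320:450,150:290],]
b=cv2.imread('pics/side0.png')
l=cv2.resize(a[100:330,280:460],None,fx=2.2,fy=2.2)
m=cv2.resize(a[320:430,150:290],(396,311))
s=cv2.resize(b[230:460,230:450],None,fx=1.8,fy=1.8)
import numpy as np
o=np.zeros((600,800,3),np.uint8)
o[:506,:396]=l; o[:311,400:796]=m
t=cv2.resize(b[210:460,200:460],(300,288)); o[312:,400:700]=t
cv2.imwrite('pics/crop0.png',o)"
```

```text
(no output)
```

View pics/crop0.png

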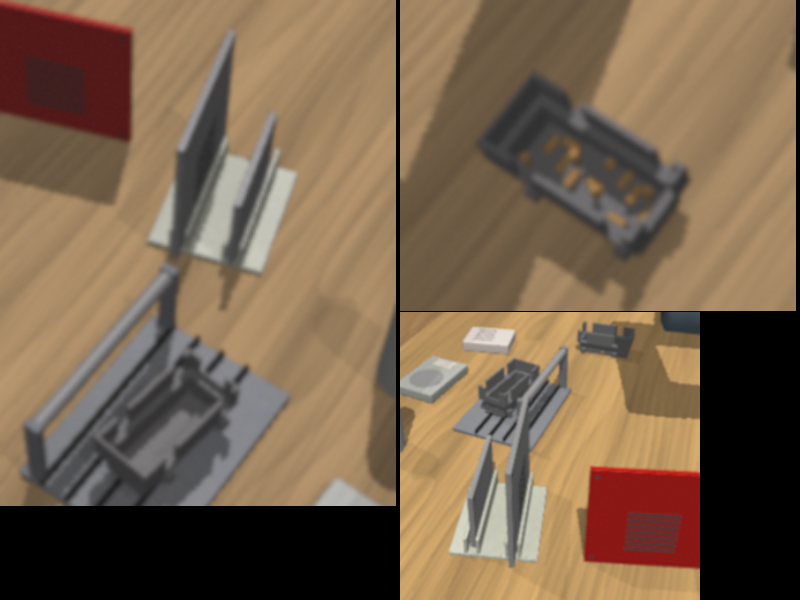

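```bash
python3 -m pendant '[[[35,35,30,0,85],[35,35,30,0,85],[35,35,30,0,85],[35,35,30,0,85],[35,35,30,0,85],[25,25,0,0,85],[0,0,0,0,85]]]'
cat > look.py <<'E'
from h import *
import sys
np.set_printoptions(precision=4,suppress=True)
n,f=sys.argv[1:3]
c=cam(n); save(c,f)
o=monitor.get_obs(); M=rot(o["eef_rot"]); print(o["time_s"],np.array(o["eef_pos"]),"toolz",M[:,2],"jaw yaw",np.degrees(np.arctan2(M[1,1],M[0,1])),"q",np.array(o["q"]),"F",np.array(o["wrist_force"]),"open",o["opening"])
print(c["o"],c["R"][:,2],c["K"][0,0])
for t in sys.argv[3:]:
    for d in spotter.tip_of(n,t)[:3]:
        P=w(c,d["at"]); print(t,P,px(c,P)[0].round(),round(d["confidence"],2))
import pickle; pickle.dump({k:c[k] for k in ("K","D","R","o","img")},open("pics/"+f+".pkl","wb"))
E
python3 look.py wrist w1.png lower_tray
```

```text
time_s: 3.58
eef_pos: [0.3997, -0.3382, 0.3598]
eef_rot: [0.0, 0.984, 0.177, 0.0]
wrist_force: [-0.1, 0.5, -0.2]
opening: 0.996
3.625 [ 0.3987 -0.3391  0.3593] toolz [-0.0001 -0.0005 -1.    ] jaw yaw -69.70622865407694 q [-0.9317 -0.021   1.5254 -0.0003  1.6368  0.2849] F [ 0.4043 -0.5725  0.3282] open 0.9995140970578554
[ 0.471  -0.3121  0.5252] [-0.2796 -0.1039 -0.9545] 397.09345757116495
lower_tray [ 0.4401 -0.3048  0.0037] [307. 132.] 0.61
```

View pics/w1.png

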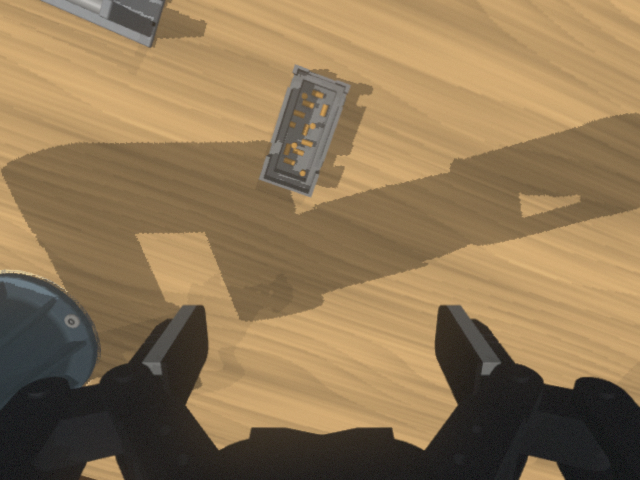

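```bash
python3 -m pendant '[[[20,55,0,0,85],[20,55,0,0,85],[20,55,0,0,85],[20,55,0,0,85],[20,55,0,0,85],[0,35,0,0,85],[0,0,0,0,85]]]'
python3 look.py wrist w2.png upper_tray rack middle_channel back_bar
python3 - <<'E'
import pickle,numpy as np
from h import onz
c=pickle.load(open('pics/w1.png.pkl','rb'))
P=onz(c,[(297,66),(350,84),(312,196),(262,180)],.06); print(P,P.mean(0)); 
for a,b in((0,3),(1,2),(0,1),(3,2)): d=P[a]-P[b]; print(np.linalg.norm(d),np.degrees(np.arctan2(d[1],d[0])))
E
```

```text
time_s: 4.55
eef_pos: [0.4979, -0.0289, 0.3588]
eef_rot: [-0.0, 0.984, 0.176, -0.0]
wrist_force: [0.1, -0.3, -0.6]
opening: 0.995
4.6 [ 0.498  -0.0301  0.3588] toolz [-0.0007 -0.0004 -1.    ] jaw yaw -69.80910724931847 q [-0.2984 -0.0779  1.5809 -0.0006  1.6391  0.9199] F [ 0.3357 -0.0686 -0.3334] open 0.9958659622098855
[ 0.5697 -0.0031  0.5241] [-0.2815 -0.1025 -0.9541] 397.09345757116495
upper_tray [0.5777 0.0124 0.0157] [312.  99.] 0.66
rack [ 0.5552  0.0179 -0.0001] [302. 115.] 0.91
middle_channel [0.5469 0.0153 0.0042] [302. 122.] 0.71
back_bar [0.4893 0.0212 0.1006] [274. 175.] 0.88
[[ 0.50591951 -0.27109058  0.06      ]
 [ 0.50875113 -0.33207256  0.06      ]
 [ 0.3759017  -0.33583218  0.06      ]
 [ 0.3734543  -0.27399717  0.06      ]] [ 0.44100666 -0.30324812  0.06      ]
0.1324970966556058 1.2569986868189265
0.1329026090817085 1.621027811303261
0.06104768689703933 92.65853854257698
0.06188342158443868 92.26655837982956
```

View pics/w2.png

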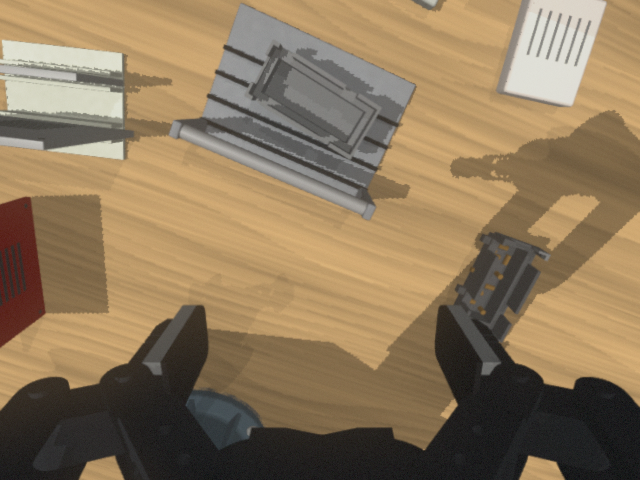

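```bash
python3 - <<'E'
import cv2
a=cv2.imread('pics/w2.png'); cv2.imwrite('pics/c2.png',cv2.resize(a[0:220,165:425],(780,660))[:600])
E
```

```text
(no output)
```

View pics/c2.png

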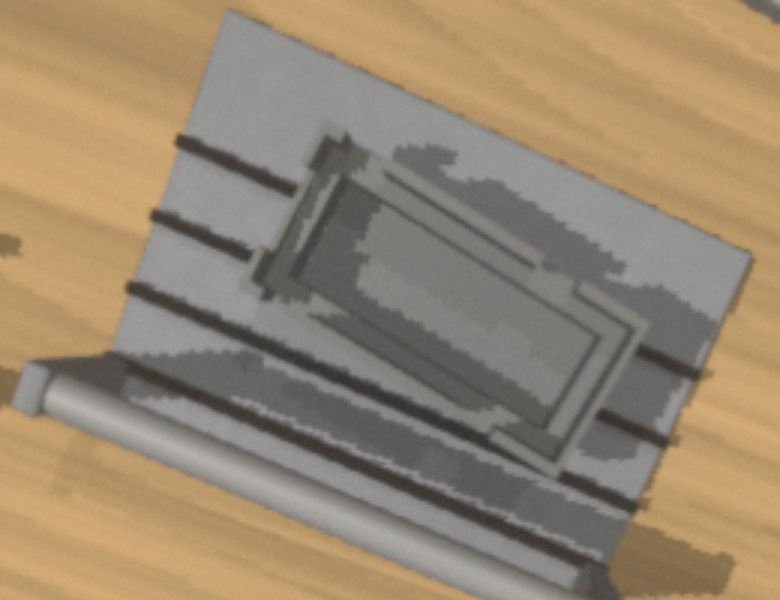

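```bash
python3 - <<'E'
import pickle,numpy as np
from h import onz
c=pickle.load(open('pics/w2.png.pkl','rb'))
f=lambda L,z: onz(c,[(165+x/3,y/3) for x,y in L],z)
ang=lambda d:(round(np.linalg.norm(d),4),round(np.degrees(np.arctan2(d[1],d[0])),2))
P=f([(328,122),(650,325),(558,475),(243,290)],.076); print(P,P.mean(0))
print(ang(P[0]-P[1]),ang(P[3]-P[2]),ang(P[0]-P[3]),ang(P[1]-P[2]))
Q=f([(228,10),(752,255)],.008); d=Q[0]-Q[1]; print("plate",Q,ang(d))
R=f([(180,141),(700,376),(155,215),(670,441),(130,288),(640,507)],.016); print("ribs",R,[ang(R[i]-R[i+1]) for i in(0,2,4)])
u=d/np.linalg.norm(d); n=np.array([u[1],-u[0],0]) # +x rack
o=Q.mean(0)-.09*n; print("rack origin",o,"x axis",n, "rib x",[(r-o)@n for r in R],"tray in rack",(P.mean(0)-o)@n,(P.mean(0)-o)@u)
# sorter plate corners z=.006 
S=onz(c,[(124,53),(125,159)],.006); print("sorter",S,ang(S[0]-S[1]))
T=onz(c,[(-1,0)],.006)
E
```

```text
[[ 0.61766724  0.06693659  0.076     ]
 [ 0.59397807 -0.06309596  0.076     ]
 [ 0.53258563 -0.05165837  0.076     ]
 [ 0.554739    0.07799715  0.076     ]] [0.57474249 0.00754485 0.076     ]
(np.float64(0.1322), np.float64(79.68)) (np.float64(0.1315), np.float64(80.3)) (np.float64(0.0639), np.float64(-9.97)) (np.float64(0.0624), np.float64(-10.55))
plate [[ 0.64991381  0.12697491  0.008     ]
 [ 0.63768836 -0.1007142   0.008     ]] (np.float64(0.228), np.float64(86.93))
ribs [[ 0.59770281  0.12890734  0.016     ]
 [ 0.58581323 -0.09831067  0.016     ]
 [ 0.56802309  0.13051678  0.016     ]
 [ 0.55712735 -0.0970141   0.016     ]
 [ 0.53778962  0.13234159  0.016     ]
 [ 0.52721215 -0.09585204  0.016     ]] [(np.float64(0.2275), np.float64(87.0)), (np.float64(0.2278), np.float64(87.26)), (np.float64(0.2284), np.float64(87.35))]
rack origin [0.55393054 0.01795583 0.008     ] x axis [ 0.99856161 -0.05361638  0.        ] rib x [np.float64(0.037760495586785806), np.float64(0.03807062175865062), np.float64(0.008037176159785369), np.float64(0.009356491319777036), np.float64(-0.022250649029475482), np.float64(-0.020577993904393514)] tray in rack 0.02134021444152147 -0.009280141421451461
sorter [[0.55041882 0.24595623 0.006     ]
 [0.42474928 0.21691963 0.006     ]] (np.float64(0.129), np.float64(13.01))
```

```bash
python3 -m pendant '[[[13,6,-40,10,85],[13,6,-40,10,85],[13,6,-40,10,85],[13,6,-40,10,85],[13,6,-40,10,85],[11,8,-40,10,85],[0,0,0,0,85],[0,0,-30,0,85]]]'; python3 look.py wrist w3.png upper_tray
```

```text
time_s: 5.8
eef_pos: [0.577, 0.0066, 0.0924]
eef_rot: [0.003, 0.767, 0.642, 0.002]
wrist_force: [-0.7, 0.6, 0.3]
opening: 0.996
5.85 [0.5733 0.0071 0.0872] toolz [-0.0016  0.     -1.    ] jaw yaw -10.123433469033044 q [-0.1943  0.316   1.7068 -0.0003  1.1203 -0.0175] F [-2.2718  0.4528 -3.9162] open 0.9977783937253821
[0.5894 0.0813 0.2577] [-0.0472 -0.2947 -0.9544] 397.09345757116495
upper_tray [0.5782 0.0107 0.0162] [321. 228.] 0.87
```

View pics/w3.png

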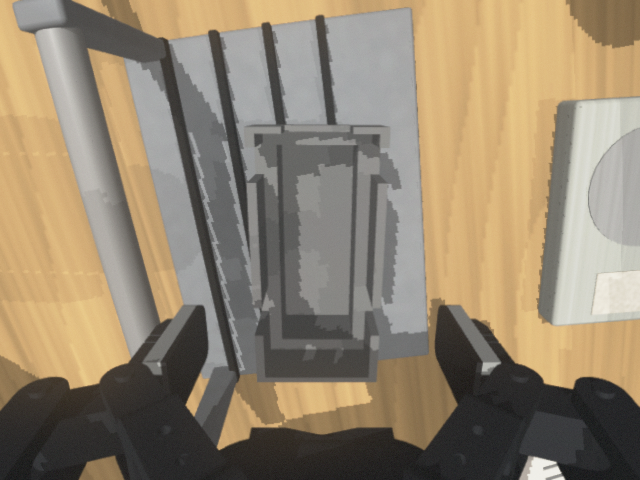

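```bash
python3 -m pendant '[[[0,0,-26,0,85],[0,0,-25,0,85],[0,0,0,0,85],[0,0,0,0,40],[0,0,0,0,40],[0,0,0,0,40],[0,0,0,0,40]]]'; python3 -m pendant '[[[0,0,30,0,40],[0,0,40,0,40],[0,0,40,0,40],[0,0,0,0,40]]]'; python3 look.py wrist w4.png upper_tray
```

```text
time_s: 6.78
eef_pos: [0.5756, 0.0077, 0.041]
eef_rot: [0.001, 0.765, 0.644, 0.001]
wrist_force: [-1.7, -1.8, 6.6]
opening: 0.736
time_s: 7.28
eef_pos: [0.5774, 0.0076, 0.1533]
eef_rot: [0.004, 0.765, 0.644, 0.003]
wrist_force: [0.4, -1.1, -3.0]
opening: 0.739
7.325 [0.5755 0.0079 0.1505] toolz [ 0.0046 -0.0009 -1.    ] jaw yaw -9.859806354503336 q [-0.1923  0.237   1.6643 -0.      1.2357 -0.0202] F [-0.3174  0.4217 -3.7337] open 0.7374279809465142
[0.5889 0.0825 0.3187] [-0.0429 -0.2953 -0.9545] 397.09345757116495
upper_tray [0.5781 0.0067 0.1293] [323. 267.] 0.59
```

View pics/w4.png

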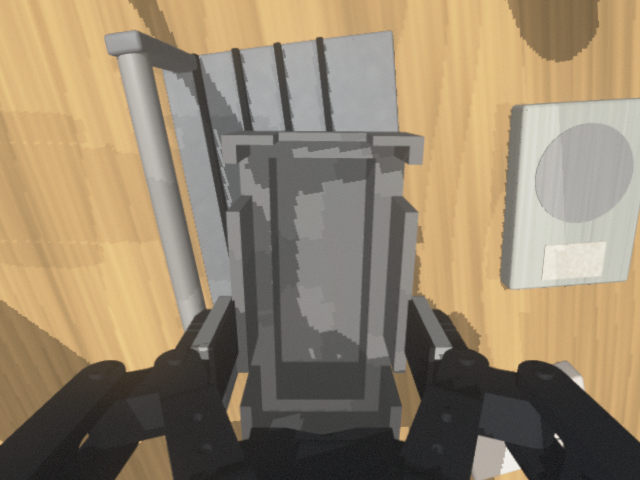

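```bash
python3 -m pendant '[[[0,-20,30,10,40],[-2,-32,10,10,40],[-2,-32,0,10,40],[-2,-32,0,10,40],[-2,-32,0,10,40],[-2,-32,0,10,40],[-2,-32,0,10,40],[-2,-32,0,10,40]]]'; python3 -m pendant '[[[0,-32,0,10,40],[0,-32,0,10,40],[0,-3,0,1,40],[0,0,0,0,40],[0,0,0,0,40]]]'; python3 look.py wrist w5.png upper_tray lower_tray
```

```text
time_s: 8.38
eef_pos: [0.5588, -0.2361, 0.1856]
eef_rot: [-0.002, 0.17, 0.986, 0.001]
wrist_force: [-0.6, 0.4, -2.0]
opening: 0.735
time_s: 9.0
eef_pos: [0.5599, -0.3015, 0.1873]
eef_rot: [-0.001, -0.01, 1.0, 0.001]
wrist_force: [1.1, -0.9, -1.6]
opening: 0.737
9.05 [ 0.5601 -0.3015  0.1877] toolz [-0.0007  0.0009 -1.    ] jaw yaw 91.16456150290706 q [-0.6802  0.3331  1.4641  0.0002  1.3455 -2.2714] F [-0.2972  0.6471 -2.4172] open 0.7372986752526898
[ 0.4838 -0.3038  0.3528] [ 0.2971  0.008  -0.9548] 397.09345757116495
upper_tray [ 0.5602 -0.3051  0.1604] [315. 265.] 0.78
upper_tray [ 0.7794 -0.0149 -0.0001] [578. 400.] 0.63
lower_tray [ 0.4429 -0.3046  0.0045] [320.  59.] 0.8
```

View pics/w5.png

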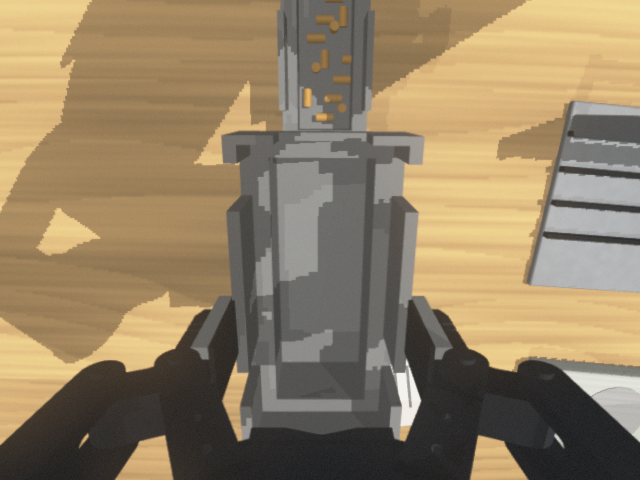

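```bash
python3 -m pendant '[[[-30,0,0,0,40],[-30,0,0,0,40],[0,0,0,0,40],[0,0,0,0,40]]]'; python3 look.py wrist w6.png lower_tray; python3 -c "
import cv2
a=cv2.imread('pics/w6.png'); cv2.imwrite('pics/c6.png',cv2.resize(a[0:240,200:440],(600,600),interpolation=cv2.INTER_CUBIC))"
```

```text
time_s: 9.65
eef_pos: [0.5008, -0.3028, 0.1887]
eef_rot: [0.001, -0.01, 1.0, -0.0]
wrist_force: [0.5, -0.0, -3.4]
opening: 0.736
9.7 [ 0.501  -0.3028  0.1886] toolz [ 0.0011 -0.0006 -1.    ] jaw yaw 91.17201254801914 q [-0.7464  0.2212  1.6021  0.0003  1.3172 -2.3377] F [-0.1803  0.2452 -2.4653] open 0.7359549603948604
[ 0.4242 -0.3048  0.354 ] [ 0.2994  0.0061 -0.9541] 397.09345757116495
lower_tray [ 0.4416 -0.3043  0.0025] [321. 131.] 0.56
```

View pics/c6.png

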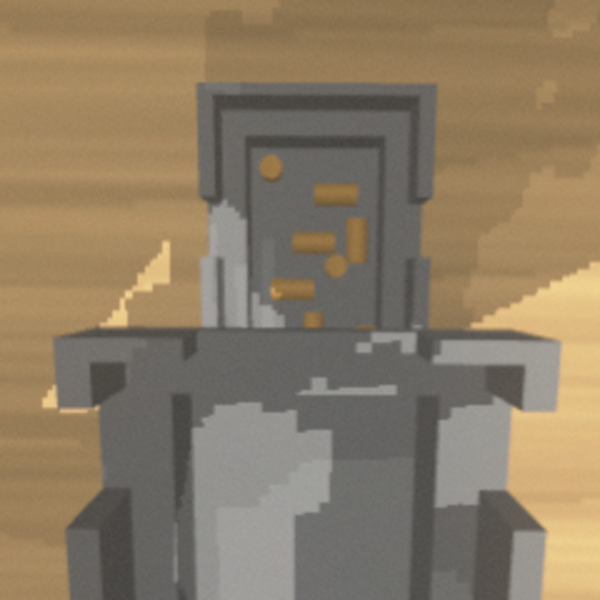

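```bash
python3 - <<'E'
import pickle,numpy as np
from h import onz
c=pickle.load(open('pics/w6.png.pkl','rb'))
f=lambda L,z: onz(c,[(200+x/2.5,y/2.5) for x,y in L],z)
ang=lambda d:(round(np.linalg.norm(d),4),round(np.degrees(np.arctan2(d[1],d[0])),2))
B=f([(198,83),(437,84),(428,198),(428,258)],.06); d=B[0]-B[1]; print(B,ang(d))
a=np.radians(1.5); m=(B[0]+B[1])/2; print("lower", m+.067*np.array([np.cos(a),np.sin(a),0]))
for z in(.222,.2255,.229):
    H=f([(55,338),(558,340),(98,400),(510,400),(72,528),(543,530)],z); d=H[0]-H[1]; m=(H[0]+H[1])/2; y=np.radians(ang(d)[1]+90); print(z,H,ang(d),"upper",m-.067*np.array([np.cos(a+np.pi),np.sin(a+np.pi),0]))
E
```

```text
[[ 0.37469014 -0.33413066  0.06      ]
 [ 0.37360718 -0.26956234  0.06      ]
 [ 0.40276385 -0.27043752  0.06      ]
 [ 0.41872471 -0.26956765  0.06      ]] (np.float64(0.0646), np.float64(-89.04))
lower [ 0.4411257  -0.30009264  0.06      ]
0.222 [[ 0.4325846  -0.33683244  0.222     ]
 [ 0.43152289 -0.27154029  0.222     ]
 [ 0.44048494 -0.33154236  0.222     ]
 [ 0.43939304 -0.27717998  0.222     ]
 [ 0.45796488 -0.335814    0.222     ]
 [ 0.45695072 -0.27120739  0.222     ]] (np.float64(0.0653), np.float64(-89.07)) upper [ 0.49903079 -0.30243251  0.222     ]
0.2255 [[ 0.43236348 -0.33598432  0.2255    ]
 [ 0.43132992 -0.27242346  0.2255    ]
 [ 0.44005433 -0.33083451  0.2255    ]
 [ 0.43899138 -0.27791361  0.2255    ]
 [ 0.45707078 -0.33499289  0.2255    ]
 [ 0.4560835  -0.27209939  0.2255    ]] (np.float64(0.0636), np.float64(-89.07)) upper [ 0.49882374 -0.30245003  0.2255    ]
0.229 [[ 0.43214236 -0.33513619  0.229     ]
 [ 0.43113695 -0.27330663  0.229     ]
 [ 0.43962372 -0.33012666  0.229     ]
 [ 0.43858973 -0.27864723  0.229     ]
 [ 0.45617667 -0.33417177  0.229     ]
 [ 0.45521629 -0.27299138  0.229     ]] (np.float64(0.0618), np.float64(-89.07)) upper [ 0.4986167  -0.30246756  0.229     ]
```

```bash
python3 -m pendant '[[[-29,1,0,0,40],[-29,1,0,0,40],[0,0,-40,0,40],[0,0,-35,0,40],[0,0,-18,0,40],[0,0,-6,0,40],[0,0,-5,0,40],[0,0,-4,0,40]]]'; python3 -m pendant '[[[0,0,0,0,40],[0,0,0,0,40]]]'; python3 look.py scene s7.png upper_tray lower_tray
```

```text
time_s: 10.75
eef_pos: [0.443, -0.3015, 0.0811]
eef_rot: [0.001, -0.01, 1.0, -0.001]
wrist_force: [1.4, 0.1, 9.5]
opening: 0.734
time_s: 11.0
eef_pos: [0.4429, -0.3015, 0.0812]
eef_rot: [0.001, -0.01, 1.0, -0.001]
wrist_force: [2.0, 0.1, 1.3]
opening: 0.734
11.05 [ 0.4429 -0.3015  0.0812] toolz [ 0.0017 -0.0016 -1.    ] jaw yaw 91.154229528996 q [-0.8194  0.2468  1.8105  0.0002  1.0819 -2.4104] F [ 0.5387 -0.4955  2.1117] open 0.7324984868630503
[ 0.8755 -0.5444  1.1479] [-0.3076  0.465  -0.8302] 598.9221143303001
upper_tray [ 0.4377 -0.3028  0.0578] [212. 374.] 0.87
lower_tray [ 0.4399 -0.3014  0.0006] [218. 385.] 0.72
```

```bash
python3 -m pendant '[[[0,0,-1,0,40],[0,0,0,0,85],[0,0,0,0,85],[0,0,0,0,85],[0,0,25,0,85],[0,0,40,0,85],[30,0,40,0,85],[0,0,0,0,85]]]'; python3 look.py wrist w8.png upper_tray lower_tray; python3 look.py side s8.png upper_tray lower_tray; python3 look.py scene s8b.png upper_tray lower_tray;python3 -c "
import cv2,numpy as np
a=cv2.imread('pics/w8.png');b=cv2.imread('pics/s8.png');d=cv2.imread('pics/s8b.png')
o=np.zeros((600,800,3),np.uint8)
o[:300,:400]=cv2.resize(a,(400,300)); o[:300,400:]=cv2.resize(b[190:265,330:430],(400,300)); o[300:,:400]=cv2.resize(d[330:420,160:280],(400,300)); cv2.imwrite('pics/c8.png',o)"
```

```text
time_s: 12.15
eef_pos: [0.4752, -0.3025, 0.1882]
eef_rot: [0.003, -0.011, 1.0, -0.003]
wrist_force: [-0.1, 1.1, -0.1]
opening: 0.999
12.2 [ 0.4733 -0.3014  0.1856] toolz [ 0.0021 -0.0022 -1.    ] jaw yaw 91.20985444616691 q [-0.7785  0.1698  1.6691 -0.0001  1.2996 -2.3704] F [-0.4833  0.3734 -0.5875] open 0.9914015307273473
[ 0.3979 -0.3039  0.3531] [ 0.3037  0.002  -0.9528] 397.09345757116495
upper_tray [ 0.4402 -0.3034  0.0557] [322. 167.] 0.6
12.35 [ 0.471  -0.3     0.1824] toolz [-0.0024  0.0021 -1.    ] jaw yaw 91.15109680775922 q [-0.7796  0.1716  1.6736 -0.0002  1.2996 -2.3704] F [ 0.1985  0.7548 -0.3224] open 0.9983850739137388
[0.2278 0.8225 0.6103] [ 0.292  -0.8295 -0.476 ] 433.64042666805557
upper_tray [ 0.4379 -0.3022  0.0566] [380. 226.] 0.93
lower_tray [ 0.4423 -0.302  -0.0025] [377. 244.] 0.8
12.5 [ 0.4712 -0.3003  0.1828] toolz [-0.002   0.0018 -1.    ] jaw yaw 91.13424026828856 q [-0.7797  0.1716  1.6729 -0.0001  1.2997 -2.3703] F [-0.5204  0.058  -0.1288] open 0.9974507699527526
[ 0.8755 -0.5444  1.1479] [-0.3076  0.465  -0.8302] 598.9221143303001
upper_tray [ 0.4424 -0.2999  0.0545] [215. 375.] 0.77
lower_tray [ 0.4389 -0.2993 -0.0018] [218. 384.] 0.61
```

View pics/c8.png

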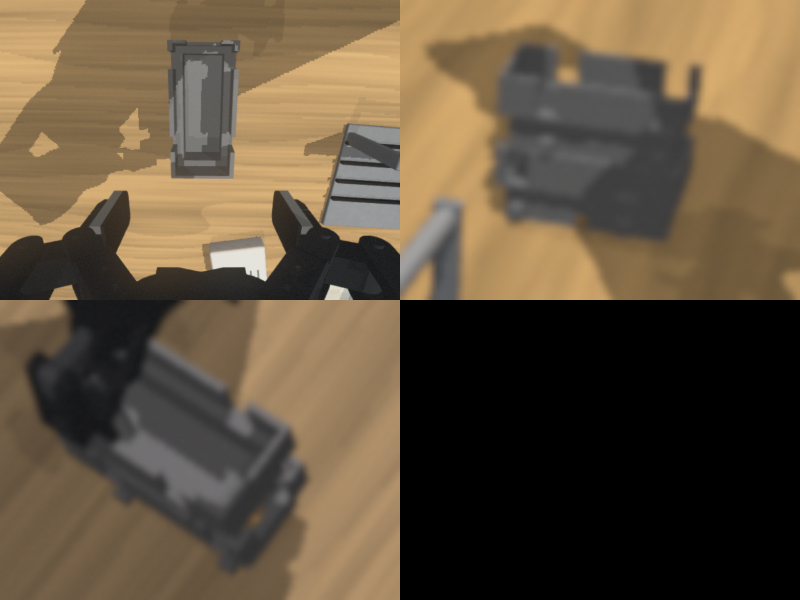

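```bash
python3 -m pendant '[[[-3,50,20,-6.5,85],[-3,50,20,-6.5,85],[-3,50,20,-6.5,85],[-3,50,20,-6.5,85],[-3,50,20,-6.5,85],[-3,50,20,-6.5,85],[-3,50,20,-6.5,85],[-3,50,20,-6.5,85]]]'; python3 -m pendant '[[[-2,50,0,-6.5,85],[-2,50,0,-6.5,85],[-2,50,0,-6.5,85],[-2,48,0,-6.5,85],[0,0,0,0,85],[0,0,0,0,85]]]'; python3 look.py wrist w9.png vented_cover cover_top small_cover sorter
```

```text
time_s: 13.6
eef_pos: [0.4477, 0.1007, 0.3448]
eef_rot: [0.0, 0.431, 0.902, 0.0]
wrist_force: [1.2, -0.7, 0.0]
opening: 0.995
time_s: 14.35
eef_pos: [0.44, 0.2969, 0.3438]
eef_rot: [-0.0, 0.621, 0.784, -0.001]
wrist_force: [0.7, 0.0, 0.4]
opening: 0.997
14.4 [0.4402 0.2964 0.344 ] toolz [-0.0004 -0.0006 -1.    ] jaw yaw 13.163777004728754 q [ 0.3691  0.0009  1.5333 -0.0004  1.6079  0.1393] F [ 0.902  -0.4534 -0.1205] open 0.9956430838013345
[0.4226 0.3707 0.5091] [ 0.0672 -0.2908 -0.9544] 397.09345757116495
vented_cover [ 0.2411  0.315  -0.0033] [170. 122.] 0.76
cover_top [0.4364 0.3001 0.1804] [318. 199.] 0.78
small_cover [0.5013 0.311  0.0045] [371. 173.] 0.95
sorter [0.4713 0.3059 0.0027] [347. 171.] 0.93
```

View pics/w9.png

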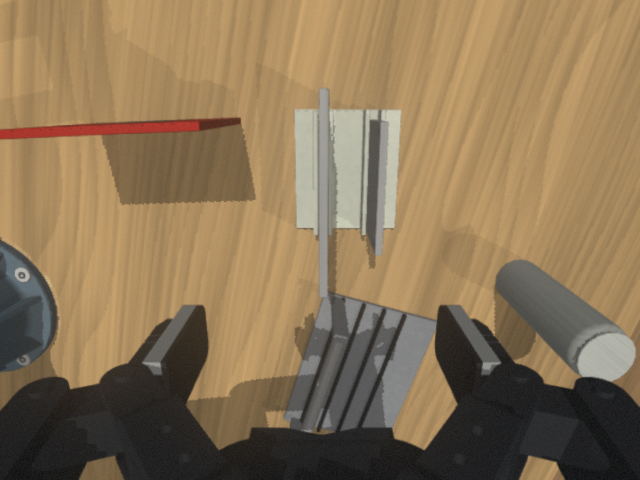

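```bash
python3 - <<'E'
import pickle,numpy as np
from h import onz
c=pickle.load(open('pics/w9.png.pkl','rb'))
P=onz(c,[(320,89),(329,89),(319.5,297),(327.5,297)],.181); print(P,P.mean(0)); d=P[0]+P[1]-P[2]-P[3]; print(np.linalg.norm(d)/2,np.degrees(np.arctan2(d[1],d[0])))
E
```

```text
[[0.41764703 0.38618562 0.181     ]
 [0.42448169 0.38779344 0.181     ]
 [0.45793486 0.21215742 0.181     ]
 [0.4650316  0.21382937 0.181     ]] [0.44127379 0.29999146 0.181     ]
0.17862905526049647 103.07772529355668
```

```bash
python3 -m pendant '[[[1,3,-60,0,60],[0,0,-60,0,40],[0,0,-45,0,30],[0,0,-20,0,30],[0,0,0,0,0],[0,0,0,0,0],[0,0,0,0,0],[0,0,0,0,0]]]'; python3 -m pendant '[[[0,0,5,0,0],[0,0,25,0,0],[0,0,35,0,0],[0,0,40,0,0],[0,0,35,0,0],[0,0,0,0,0],[0,0,0,0,0]]]'; python3 look.py scene s10.png vented_cover cover_top cover_foot small_cover; python3 look.py wrist w10.png cover_top
```

```text
time_s: 15.6
eef_pos: [0.4418, 0.3004, 0.1603]
eef_rot: [0.0, 0.621, 0.783, 0.001]
wrist_force: [-0.1, 0.5, 0.6]
opening: 0.002
time_s: 16.48
eef_pos: [0.4409, 0.3001, 0.2988]
eef_rot: [-0.0, 0.621, 0.783, -0.0]
wrist_force: [-0.1, -1.1, -0.6]
opening: 0.002
16.525 [0.4405 0.3    0.2981] toolz [-0.0018 -0.0007 -1.    ] jaw yaw 13.158423258086911 q [ 0.3749  0.0254  1.5979 -0.      1.5202  0.1453] F [ 0.1776 -0.3649 -0.3118] open -0.003288262545134039
[ 0.8755 -0.5444  1.1479] [-0.3076  0.465  -0.8302] 598.9221143303001
vented_cover [ 0.2423  0.311  -0.001 ] [306. 157.] 0.85
vented_cover [0.4396 0.3044 0.0023] [370. 189.] 0.72
cover_top [0.2423 0.3115 0.171 ] [303. 107.] 0.7
cover_top [0.4377 0.2992 0.1803] [372. 140.] 0.66
cover_foot [0.4408 0.2957 0.0055] [369. 191.] 0.84
cover_foot [ 0.2365  0.3135 -0.0002] [305. 155.] 0.84
small_cover [0.4994 0.3082 0.0054] [392. 198.] 0.72
small_cover [0.4377 0.3016 0.1771] [373. 140.] 0.34
16.775 [0.4408 0.3001 0.2983] toolz [-0.0015 -0.0006 -1.    ] jaw yaw 13.155226915070527 q [ 0.3749  0.0257  1.5972 -0.      1.5203  0.1453] F [-0.1669  0.4873 -0.3174] open 0.005027929865377615
[0.4236 0.3738 0.4634] [ 0.0657 -0.2908 -0.9545] 397.09345757116495
cover_top [0.4356 0.3019 0.181 ] [316. 214.] 0.76
cover_top [0.2374 0.3134 0.1762] [ 50. 137.] 0.58
```

```bash
python3 - <<'E'
from h import *
import pickle
np.set_printoptions(linewidth=220)
for f in("w9","w10"):
    c=pickle.load(open(f'pics/{f}.png.pkl','rb')); 
    e=np.array([-.2263,.974,0]); C=np.array([.4413,.300,.181])
    q=px(c,[C+e*t for t in(.089,.05,0,-.05,-.089)]); print(f,q.round(1).tolist())
    g=c["img"].mean(2)
    for u,v in q: print(int(v),int(u)-24,g[int(v),int(u)-24:int(u)+25].astype(int))
E
```

```text
w9 [[324.5, 89.4], [324.3, 140.4], [324.0, 201.0], [323.7, 256.6], [323.5, 296.7]]
89 300 [144 145 144 145 142 141 143 142 145 143 142 145 145 139 141 142 143 141 138 142 156 156 156 155 155 153 144 134 128 131 147 146 144 139 140 137 139 139 137 137 135 135 133 138 142 143 144 141 142]
140 300 [182 180 180 181 178 178 181 182 183 182 182 182 175 166 179 180 172 149 122 138 156 156 155 156 155 155 155 146 128 124 133 138 136 130 155 180 180 184 181 184 184 185 183 184 183 183 183 182 182]
200 300 [178 179 180 181 180 183 181 183 182 181 181 182 182 181 185 180 175 154 123 138 150 151 152 153 154 152 149 134 116 131 132 129 125 127 122 124 147 172 181 182 182 181 182 183 180 180 177 179 177]
256 299 [151 152 147 146 146 146 144 140 142 145 144 142 141 139 140 142 142 138 136 135 138 147 149 146 150 149 150 146 123  96  91  96  94  96  93  95 100 114 131 136 134 136 134 131 132 135 138 139 136]
296 299 [136 134 130 132 131 132 133 129 127 127 132 139 139 142 142 142 138 136 132 128 133 145 143 146 144 145 147 142 128 113  91  89  83  77  69  81  95 108 114 115 110 111 101  90  91  92  
[... 424 characters left out ...]
6 107 116 133 136 136 133 135 158 183 186 184 187 186 185 188 186 186 186 186 186]
218 298 [186 185 187 186 187 186 189 188 187 187 186 184 182 180 179 187 185 171 149 156 155 156 156 158 156 157 154 138 123 122 123 138 139 134 131 134 132 125 131 158 181 183 183 185 184 186 186 184 185]
280 298 [149 149 147 146 142 146 147 149 148 141 142 142 143 145 143 140 136 136 136 151 150 151 151 152 153 151 150 131  99  94  95  96  97  98  99  98 101 111 130 138 140 137 135 134 133 136 138 140 138]
325 298 [ 48  51  66  87  99 100  99 100  99  98 100  99 101  99 101 101 100  98  85  53  44  47  44  43  41  46  41  49  75  98 100 101 101 100 101  99  97 100  99 100 101 100  99  94  75  49  43  47  46]
```

```bash
python3 -m pendant '[[[0,0,0,0,60],[0,0,0,0,40],[0,0,-50,0,40],[0,0,-50,0,40],[0,0,-45,0,40],[0,0,0,0,40]]]';python3 look.py wrist w11.png; for i in 1 2; do :; done; python3 -m pendant '[[[0,0,0,0,20]]]'; python3 -m pendant '[[[0,0,0,0,10]]]';python3 look.py side s11.png;python3 -m pendant '[[[0,0,0,0,2]]]';python3 -m pendant '[[[0,0,0,0,2]]]';python3 look.py wrist w12.png; python3 look.py scene s12.png; python3 -c "
import cv2,numpy as np
a=cv2.imread('pics/w11.png');b=cv2.imread('pics/s11.png');d=cv2.imread('pics/w12.png');e=cv2.imread('pics/s12.png')
o=np.zeros((600,800,3),np.uint8)
o[:300,:400]=cv2.resize(a,(400,300)); o[:300,400:]=cv2.resize(b[270:420,210:410],(400,300)); o[300:,:400]=cv2.resize(d,(400,300)); o[300:,400:]=cv2.resize(e[80:230,280:480],(400,300));cv2.imwrite('pics/c12.png',o)"
```

```text
time_s: 17.58
eef_pos: [0.4383, 0.299, 0.1507]
eef_rot: [-0.002, 0.621, 0.783, -0.004]
wrist_force: [-0.9, -0.3, 0.5]
opening: 0.465
17.625 [0.4404 0.2999 0.1536] toolz [-0.0027 -0.001  -1.    ] jaw yaw 13.152831351605627 q [0.3749 0.1469 1.7642 0.     1.2334 0.1453] F [0.4713 0.1526 0.3295] open 0.46326303845452116
[0.4222 0.3732 0.316 ] [ 0.0603 -0.2929 -0.9542] 397.09345757116495
time_s: 17.75
eef_pos: [0.4428, 0.3009, 0.1568]
eef_rot: [0.001, 0.621, 0.783, 0.002]
wrist_force: [0.9, 1.2, 0.5]
opening: 0.271
time_s: 17.88
eef_pos: [0.4426, 0.3008, 0.1566]
eef_rot: [0.001, 0.621, 0.783, 0.002]
wrist_force: [1.4, -0.2, 0.4]
opening: 0.124
17.925 [0.4424 0.3007 0.1562] toolz [ 0.0033  0.0013 -1.    ] jaw yaw 13.15896548978582 q [0.375  0.1437 1.762  0.     1.2324 0.1453] F [-2.0757 -0.3371  1.2467] open 0.11876143990106398
[0.2278 0.8225 0.6103] [ 0.292  -0.8295 -0.476 ] 433.64042666805557
time_s: 18.05
eef_pos: [0.4424, 0.3007, 0.1561]
eef_rot: [0.001, 0.621, 0.783, 0.002]
wrist_force: [0.2, -0.4, 6.9]
opening: 0.056
time_s: 18.18
eef_pos: [0.4425, 0.3007, 0.1562]
eef_rot: [0.001, 0.621, 0.783, 0.002]
wrist_force: [-0.6, 0.1, 6.1]
opening: 0.053
18.225 [0.4425 0.3007 0.1562] toolz [ 0.0035  0.0013 -1.    ] jaw yaw 13.158377235377026 q [ 0.3749  0.1439  1.7619 -0.0001  1.2321  0.1453] F [-0.6988 -0.5037  5.242 ] open 0.05828901336024667
[0.4245 0.3742 0.3216] [ 0.0708 -0.2888 -0.9548] 397.09345757116495
18.275 [0.4425 0.3007 0.1562] toolz [ 0.0035  0.0014 -1.    ] jaw yaw 13.156808607147584 q [0.3749 0.1439 1.7619 0.     1.232  0.1453] F [ 0.7305 -0.4388  6.3292] open 0.05315228601293577
[ 0.8755 -0.5444  1.1479] [-0.3076  0.465  -0.8302] 598.9221143303001
```

```bash
python3 -m pendant '[[[0,0,0,0,30],[0,0,-6,0,30],[0,0,-6,0,20],[0,0,0,0,12],[0,0,0,0,2],[0,0,0,0,2],[0,0,0,0,2]]]'; python3 -m pendant '[[[0,0,10,0,2],[0,0,20,0,2],[0,0,10,0,2],[0,0,0,0,2]]]'; python3 look.py wrist w13.png cover_top small_cover
```

```text
time_s: 19.15
eef_pos: [0.441, 0.3001, 0.142]
eef_rot: [-0.0, 0.621, 0.783, -0.0]
wrist_force: [0.2, -0.0, -2.0]
opening: 0.072
time_s: 19.65
eef_pos: [0.4419, 0.3005, 0.1834]
eef_rot: [0.001, 0.621, 0.783, 0.001]
wrist_force: [0.3, -0.1, -3.0]
opening: 0.071
19.7 [0.4413 0.3003 0.1825] toolz [ 0.0008  0.0003 -1.    ] jaw yaw 13.155566046491748 q [0.3749 0.1142 1.7385 0.     1.288  0.1453] F [-0.3849  0.0922 -3.7585] open 0.07475160312247957
[0.4241 0.3741 0.3488] [ 0.0696 -0.2893 -0.9547] 397.09345757116495
cover_top [0.4364 0.3026 0.2209] [308. 320.] 0.65
small_cover [0.5045 0.3092 0.0054] [392. 207.] 0.93
```

```bash
python3 -m pendant '[[[0,0,50,0,2],[0,0,55,0,2],[18,-47,0,-2,2],[18,-47,0,-4,2],[18,-47,0,-4,2],[18,-47,0,-4,2],[18,-47,0,-2,2],[18,-47,0,0,2]]]'; python3 -m pendant '[[[0,0,-50,0,2],[0,0,-50,0,2],[0,0,-15,0,2],[0,0,0,0,2],[0,0,0,0,2]]]'; python3 look.py wrist w14.png cover_top; python3 look.py scene s14.png cover_top cover_foot;  python3 look.py side d14.png cover_top cover_foot; python3 -c "
import cv2,numpy as np
a=cv2.imread('pics/w14.png');b=cv2.imread('pics/d14.png');e=cv2.imread('pics/s14.png')
o=np.zeros((600,800,3),np.uint8)
o[:300,:400]=cv2.resize(a,(400,300)); o[300:,:400]=cv2.resize(b[210:360,230:430],(400,300)); o[:,400:]=cv2.resize(e[180:360,275:395],(400,600));cv2.imwrite('pics/c14.png',o)"
```

```text
time_s: 20.8
eef_pos: [0.5492, 0.0166, 0.2863]
eef_rot: [-0.001, 0.725, 0.689, -0.0]
wrist_force: [1.2, 0.2, -3.3]
opening: 0.076
time_s: 21.42
eef_pos: [0.5508, 0.0181, 0.1745]
eef_rot: [0.002, 0.724, 0.689, 0.001]
wrist_force: [-0.4, 0.2, -1.8]
opening: 0.077
21.475 [0.5508 0.0181 0.1747] toolz [ 0.0041 -0.0008 -1.    ] jaw yaw -2.8177538278988057 q [-0.1825  0.1583  1.7055 -0.      1.2736 -0.1333] F [-0.2084  0.2957 -3.3483] open 0.07405601780279177
[0.5539 0.0939 0.3398] [-0.0116 -0.2983 -0.9544] 397.09345757116495
cover_top [0.5465 0.0216 0.213 ] [309. 322.] 0.79
21.575 [0.5504 0.0181 0.1742] toolz [ 0.0035 -0.0006 -1.    ] jaw yaw -2.825052156107078 q [-0.1826  0.1584  1.7063 -0.      1.2734 -0.1333] F [ 0.2285 -0.2357 -2.3937] open 0.07643256535872732
[ 0.8755 -0.5444  1.1479] [-0.3076  0.465  -0.8302] 598.9221143303001
cover_top [0.5482 0.0191 0.2128] [349. 240.] 0.8
cover_foot [0.5471 0.0207 0.0408] [347. 285.] 0.97
cover_foot [0.2368 0.3137 0.0002] [305. 155.] 0.88
21.725 [0.5496 0.0182 0.1731] toolz [ 0.0015 -0.0003 -1.    ] jaw yaw -2.832816953786404 q [-0.1828  0.1593  1.7077 -0.      1.2731 -0.1333] F [ 0.0369  1.0116 -2.2487] open 0.07183319315975138
[0.2278 0.8225 0.6103] [ 0.292  -0.8295 -0.476 ] 433.64042666805557
cover_top [0.2445 0.3179 0.1714] [423. 351.] 0.59
cover_top [0.5474 0.0192 0.21  ] [303. 217.] 0.56
cover_foot [0.2403 0.3186 0.0004] [413. 430.] 0.74
cover_foot [0.5501 0.0206 0.04  ] [303. 282.] 0.73
cover_foot [0.5051 0.3085 0.0044] [270. 384.] 0.29
```

View pics/c14.png

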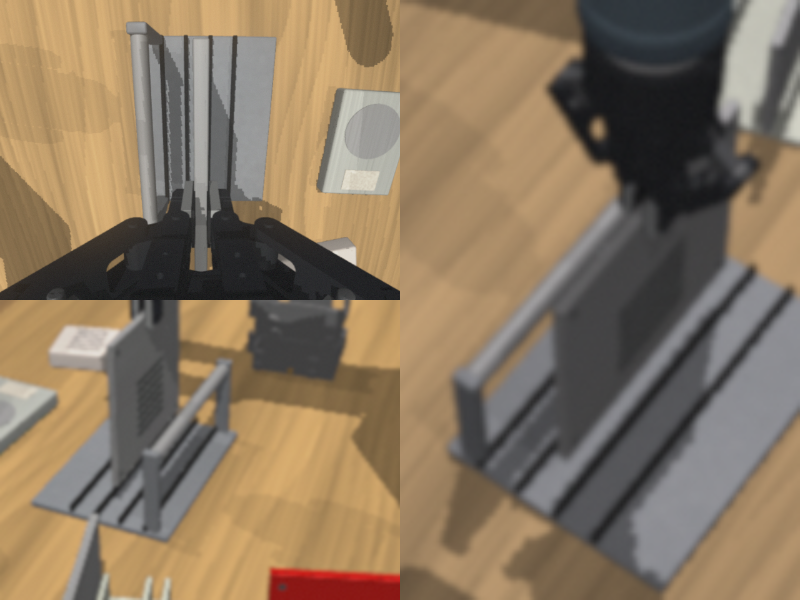

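```bash
python3 -m pendant '[[[0,0,-12,0,2],[0,0,-10,0,2],[0,0,-4,0,2],[0,0,0,0,2]]]'; python3 -m pendant '[[[0,0,-2,0,2],[0,0,-1,0,2],[0,0,0,0,2]]]';python3 look.py scene s15.png cover_foot cover_top; python3 look.py side d15.png cover_foot cover_top
```

```text
time_s: 22.32
eef_pos: [0.5487, 0.0183, 0.1455]
eef_rot: [-0.001, 0.724, 0.689, -0.0]
wrist_force: [0.2, 0.6, -3.1]
opening: 0.073
time_s: 22.7
eef_pos: [0.5495, 0.0182, 0.1435]
eef_rot: [0.0, 0.724, 0.689, 0.0]
wrist_force: [0.9, 0.5, -2.5]
opening: 0.072
22.75 [0.5494 0.0182 0.1435] toolz [ 0.0007 -0.0001 -1.    ] jaw yaw -2.8398275774366093 q [-0.1828  0.1928  1.7328  0.      1.2152 -0.1333] F [-0.6124 -0.6292 -1.2116] open 0.07386188079179683
[ 0.8755 -0.5444  1.1479] [-0.3076  0.465  -0.8302] 598.9221143303001
cover_foot [0.2408 0.313  0.0025] [306. 155.] 0.83
cover_foot [0.5502 0.0184 0.0088] [347. 294.] 0.82
cover_top [0.2396 0.3158 0.1707] [303. 106.] 0.8
cover_top [0.5468 0.0177 0.1794] [347. 250.] 0.56
cover_top [0.5486 0.017  0.0082] [346. 294.] 0.4
22.9 [0.5494 0.0182 0.1435] toolz [ 0.0008 -0.0001 -1.    ] jaw yaw -2.84417936010769 q [-0.1829  0.1929  1.7328  0.0001  1.2151 -0.1333] F [ 1.4836  0.6386 -0.3981] open 0.0755013402415682
[0.2278 0.8225 0.6103] [ 0.292  -0.8295 -0.476 ] 433.64042666805557
cover_foot [ 0.243   0.314  -0.0019] [411. 429.] 0.96
cover_foot [0.5464 0.0173 0.0095] [305. 292.] 0.58
cover_top [0.5492 0.0212 0.1806] [303. 229.] 0.94
cover_top [0.2429 0.3168 0.1747] [424. 349.] 0.59
cover_top [ 0.5547  0.0204 -0.0001] [302. 295.] 0.54
```

```bash
python3 -m pendant '[[[0,0,-1,0,2],[0,0,-1,0,2],[0,0,0,0,2],[0,0,0,0,2]]]'
```

```text
time_s: 23.5
eef_pos: [0.5506, 0.0181, 0.1435]
eef_rot: [0.001, 0.724, 0.689, 0.001]
wrist_force: [-1.3, 0.7, 10.0]
opening: 0.072
```

```bash
python3 -m pendant '[[[0,0,0,0,8],[0,0,0,0,12],[0,0,2,0,13],[0,0,10,0,13],[0,0,10,0,13],[0,0,7,0,13],[0,0,0,0,13]]]'; python3 look.py scene s16.png cover_foot cover_top; python3 look.py side d16.png cover_foot cover_top
```

```text
time_s: 24.38
eef_pos: [0.5498, 0.0181, 0.1713]
eef_rot: [0.001, 0.724, 0.689, 0.001]
wrist_force: [-0.3, -0.5, 0.5]
opening: 0.152
24.425 [0.5494 0.0182 0.1706] toolz [ 0.0008 -0.0001 -1.    ] jaw yaw -2.844894318240188 q [-0.1829  0.1619  1.71    0.      1.2689 -0.1333] F [ 0.5386 -0.1614 -0.2424] open 0.15614533153598603
[ 0.8755 -0.5444  1.1479] [-0.3076  0.465  -0.8302] 598.9221143303001
cover_foot [0.2411 0.3137 0.0035] [306. 155.] 0.84
cover_foot [ 0.4397 -0.3    -0.0037] [218. 385.] 0.67
cover_foot [ 0.7307 -0.2279  0.0043] [359. 431.] 0.27
cover_top [0.5494 0.0184 0.1809] [349. 250.] 0.72
cover_top [ 0.7772 -0.0165 -0.0025] [431. 360.] 0.22
24.575 [0.5488 0.0183 0.1698] toolz [-0.0007  0.0001 -1.    ] jaw yaw -2.8445494379105805 q [-0.1829  0.1627  1.7108 -0.      1.2688 -0.1333] F [ 0.3542  0.1701 -0.4494] open 0.15108386770470197
[0.2278 0.8225 0.6103] [ 0.292  -0.8295 -0.476 ] 433.64042666805557
cover_foot [0.546  0.0183 0.0085] [305. 292.] 0.6
cover_top [0.5505 0.0193 0.1784] [302. 229.] 0.96
cover_top [0.2464 0.3157 0.1734] [422. 349.] 0.9
```

```bash
python3 look.py wrist w17.png; python3 -m pendant '[[[-5,0,0,0,13],[-5,0,0,0,13],[0,0,0,0,13],[0,0,0,0,13]]]'; python3 look.py wrist w18.png; python3 - <<'E'
from h import *
import pickle
np.set_printoptions(linewidth=220)
for f in("w17","w18"):
    c=pickle.load(open(f'pics/{f}.png.pkl','rb')); g=c["img"].mean(2)
    a=np.radians(87.2); e=np.array([np.cos(a),np.sin(a),0])
    for t in (.085,.06):
        q=px(c,[np.array([.5495,.018,.183])+e*t])[0]; u,v=q.round().astype(int); print(f,q,g[v-1:v+2,u-40:u+41].mean(0).astype(int))
E
```

```text
24.725 [0.5489 0.0182 0.1698] toolz [-0.0007  0.0001 -1.    ] jaw yaw -2.84486998579496 q [-0.1829  0.1629  1.7106  0.      1.2688 -0.1333] F [-0.4099 -0.0422 -0.3687] open 0.15271697163566983
[0.5528 0.0938 0.3351] [-0.0161 -0.2975 -0.9546] 397.09345757116495
time_s: 25.22
eef_pos: [0.5392, 0.0182, 0.1703]
eef_rot: [0.0, 0.724, 0.689, 0.0]
wrist_force: [-0.6, -0.3, -0.1]
opening: 0.152
25.275 [0.5393 0.0182 0.1703] toolz [ 0.0003 -0.     -1.    ] jaw yaw -2.8461975768550896 q [-0.1864  0.1404  1.7352  0.      1.2657 -0.1368] F [-0.0867 -0.5218  0.0592] open 0.1525751746135118
[0.5429 0.0938 0.3357] [-0.015  -0.2976 -0.9546] 397.09345757116495
w17 [322.89725885  84.69960982] [148 148 151 151 152 150 148 148 148 147 146 146 144 134  93  63  61  61  62  62  66  86 109 126 154 157 157 156 154 152 142 135 160 175 180 179 179 181 181 182 181 179 179 177 176 174 174 173 172 172 163 145 129 104
  67  63  61  62  63  67  89 111 135 154 155 155 155 154 153 155 153 155 155 155 155 155 155 154 154 155 154]
w17 [322.87133169 154.69851147] [ 96  95  95  96  95  96  96  99 115 139 142 143 141 139 
[... 287 characters left out ...]
  83.22273351] [ 70  60  60  61  60  65  85 108 129 152 155 154 153 153 152 152 151 150 152 151 151 154 153 147 130 103  92  92  90  90 112 140 163 175 178 176 177 179 179 178 179 176 175 174 172 171 171 171 167 168 156 137 139 150
 153 153 153 153 153 154 155 153 154 153 153 154 152 153 152 155 153 153 152 145 143 143 141 104  67  61  62]
w18 [348.37722443 153.10379894] [139 121  73  58  55  54  56  59  77 108 130 139 141 140 139 140 140 139 139 141 139 131 105  89  87  85  87  87  87  89  90 107 136 158 170 174 174 173 172 173 174 174 174 171 170 171 168 167 166 165 159 137 117 107
 107 107 122 137 139 145 151 151 152 150 151 151 151 151 151 151 146 142 142 141 140 126  92  63  60  62  60]
```

```bash
python3 -m pendant '[[[5,0,0,0,13],[5,0,0,0,13],[0,0,0,0,13],[0,0,-10,0,13],[0,0,-10,0,13],[0,0,0,0,13]]]'; python3 -m pendant '[[[-4,0,0,0,13],[-4,0,0,0,14],[-4,0,0,0,14],[-4,0,0,0,15],[0,0,0,0,15]]]';  python3 look.py scene s19.png cover_foot cover_top; python3 look.py wrist w19.png cover_top;  python3 - <<'E'
from h import *
import pickle
np.set_printoptions(linewidth=220)
for f in("w19",):
    c=pickle.load(open(f'pics/{f}.png.pkl','rb')); g=c["img"].mean(2)
    a=np.radians(87.2); e=np.array([np.cos(a),np.sin(a),0])
    for t in (.085,.06):
        q=px(c,[np.array([.5495,.018,.183])+e*t])[0]; u,v=q.round().astype(int); print(f,q,g[v-1:v+2,u-60:u+41].mean(0).astype(int))
E
```

```text
time_s: 26.02
eef_pos: [0.548, 0.0184, 0.1486]
eef_rot: [-0.001, 0.724, 0.689, -0.001]
wrist_force: [0.6, 0.7, -1.5]
opening: 0.149
time_s: 26.65
eef_pos: [0.5329, 0.0182, 0.1503]
eef_rot: [0.0, 0.724, 0.689, 0.0]
wrist_force: [0.0, -0.4, 0.5]
opening: 0.177
26.7 [0.5331 0.0182 0.1503] toolz [ 0.0002 -0.     -1.    ] jaw yaw -2.8423824009236864 q [-0.1885  0.1498  1.768   0.      1.2236 -0.1389] F [0.4998 0.4336 0.4601] open 0.17252061887258816
[ 0.8755 -0.5444  1.1479] [-0.3076  0.465  -0.8302] 598.9221143303001
cover_foot [0.2393 0.3132 0.0017] [305. 155.] 0.92
cover_foot [0.5478 0.0131 0.0073] [345. 295.] 0.85
cover_foot [0.5474 0.0179 0.0068] [346. 294.] 0.42
cover_top [0.5305 0.021  0.1807] [341. 245.] 0.88
cover_top [0.2411 0.3129 0.1683] [303. 108.] 0.63
cover_top [0.5488 0.0198 0.0087] [347. 293.] 0.46
26.85 [0.5333 0.0182 0.1503] toolz [ 0.0003 -0.     -1.    ] jaw yaw -2.8451410441978338 q [-0.1885  0.1503  1.7675  0.      1.2235 -0.1389] F [ 1.078  -0.5503  0.4636] open 0.17298856374948252
[0.537  0.0938 0.3156] [-0.0151 -0.2976 -0.9546] 397.09345757116495
cover_top [0.527
[... 211 characters left out ...]
160 160 159 158 153 148 148 147 144 120  80  61  62  62  63  63  64  84
 126 151 159 158 157 157 158 155 157 157 158 157 159 157 158 157 158 158 157 158 158 157 157 156 157 158 158 158 150 148 147 147 141  89  60  60  64  63  63  63  64  83 151 159 157 157 157]
w19 [370.2333491  158.39965437] [179 180 180 178 179 178 173 172 176 173 164 145 119  87  80  83  82  83  84  83  82  83  83  82  83  81  82  81  82  82  80  81  81  83  82  82  83  83  94 106 105 104 105 102  99  95  81  53  51  52  51  52  59  74
 112 144 153 153 152 153 152 153 154 155 155 155 155 155 156 155 155 155 153 154 153 154 153 155 155 152 148 145 144 143 141 114  73  57  59  60  60  61  63  79 129 153 154 155 154 153 153]
```

```bash
python3 -m pendant '[[[-6,0,-1,0,15],[-6,0,-1,0,15],[-6,1,-1,0,16],[-6,0,-1,0,16],[-6,1,-2,0,17],[-6,0,-2,0,17],[-6,1,-2,0,18],[0,0,0,0,18]]]';  python3 look.py scene s20.png cover_foot cover_top; python3 look.py side d20.png cover_top cover_foot
```

```text
time_s: 27.9
eef_pos: [0.4906, 0.0213, 0.1399]
eef_rot: [-0.0, 0.724, 0.689, -0.0]
wrist_force: [0.7, -0.0, -0.0]
opening: 0.208
27.95 [0.491  0.0212 0.1402] toolz [ 0.  0. -1.] jaw yaw -2.8441429590938485 q [-0.1988  0.0698  1.8791  0.      1.1927 -0.1492] F [-0.8624  0.1794 -0.6759] open 0.20720161986126762
[ 0.8755 -0.5444  1.1479] [-0.3076  0.465  -0.8302] 598.9221143303001
cover_foot [0.5485 0.0182 0.0108] [347. 293.] 0.8
cover_top [0.4823 0.0227 0.17  ] [321. 236.] 0.81
cover_top [0.2398 0.3129 0.1694] [303. 107.] 0.66
28.1 [0.4914 0.0212 0.1403] toolz [ 0.0003  0.     -1.    ] jaw yaw -2.8464785028302027 q [-0.1988  0.0702  1.8783  0.0001  1.1928 -0.1492] F [-0.0413 -0.7659  0.1866] open 0.21235414175436007
[0.2278 0.8225 0.6103] [ 0.292  -0.8295 -0.476 ] 433.64042666805557
cover_top [0.4848 0.02   0.1705] [330. 237.] 0.66
cover_top [0.2455 0.3163 0.1751] [422. 348.] 0.6
cover_foot [0.5501 0.0165 0.0117] [304. 291.] 0.88
cover_foot [0.2428 0.3179 0.0025] [412. 429.] 0.84
```

```bash
python3 -m pendant '[[[-4,0,-1,0,18],[-3,0,-1,0,19],[0,0,0,0,20],[0,0,3,0,20],[0,0,6,0,20],[0,0,12,0,20],[0,0,25,0,20],[0,0,40,0,20]]]'; python3 -m pendant '[[[0,0,50,0,20],[0,0,30,0,20],[0,0,0,0,20]]]'; python3 look.py scene s21.png cover_foot cover_top vented_cover upper_tray lower_tray small_cover; python3 look.py side d21.png cover_top cover_foot upper_tray lower_tray; python3 look.py wrist w21.png cover_top cover_foot; python3 - <<'E'
from h import *
import pickle
# top-edge ends: compare against predicted pose at 23.5deg
for f in("s21","d21","w21"):
    c=pickle.load(open(f'pics/{f}.png.pkl','rb'))
    a=np.radians(-2.8); X=np.array([np.cos(a),np.sin(a),0]); Y=np.array([-np.sin(a),np.cos(a),0]); Z=np.array([0,0,1.])
    F=np.array([.549,.018,.0095]); im=c["img"][:,:,::-1].copy()
    for th,col in((20,(255,0,0)),(24,(0,255,0)),(28,(0,0,255))):
        t=np.radians(th); u=-X*np.sin(t)+Z*np.cos(t)
        print(f,th,px(c,[F+.175*u+s*.09*Y for s in(1,-1)]).round(1).tolist())
E
```

```text
time_s: 29.2
eef_pos: [0.4835, 0.0213, 0.2249]
eef_rot: [-0.001, 0.724, 0.689, -0.0]
wrist_force: [-0.0, 0.9, 0.1]
opening: 0.233
time_s: 29.58
eef_pos: [0.4859, 0.0209, 0.3082]
eef_rot: [0.003, 0.724, 0.689, 0.002]
wrist_force: [0.6, -0.2, -0.2]
opening: 0.232
29.625 [0.4848 0.0211 0.3059] toolz [ 0.0033 -0.0007 -1.    ] jaw yaw -2.8403157355810307 q [-0.2017 -0.0953  1.6998 -0.      1.5338 -0.1521] F [-0.0917  0.6738 -0.4409] open 0.23464445810878046
[ 0.8755 -0.5444  1.1479] [-0.3076  0.465  -0.8302] 598.9221143303001
cover_foot [0.5484 0.0173 0.0129] [346. 293.] 0.96
cover_top [0.4765 0.022  0.165 ] [319. 237.] 0.8
cover_top [0.2405 0.3123 0.1724] [303. 107.] 0.67
vented_cover [0.5489 0.0176 0.0096] [347. 294.] 0.84
upper_tray [ 0.4387 -0.3027  0.0553] [212. 375.] 0.61
lower_tray [ 0.4366 -0.3012 -0.0041] [217. 385.] 0.79
small_cover [0.4964 0.3073 0.0052] [391. 197.] 0.77
small_cover [0.5505 0.0194 0.0072] [348. 294.] 0.39
29.975 [0.4837 0.0213 0.3032] toolz [-0.0018  0.0004 -1.    ] jaw yaw -2.8445440899034677 q [-0.2018 -0.0926  1.7024  0.      1.5336 -0.1521] F [-0.2479 -0.01
[... 379 characters left out ...]
-0.3045 -0.0031] [376. 244.] 0.98
30.225 [0.4841 0.0212 0.304 ] toolz [-0.0003  0.0001 -1.    ] jaw yaw -2.8441049098360422 q [-0.2018 -0.0932  1.7014  0.      1.5337 -0.1521] F [0.1106 0.3423 0.4969] open 0.23538763506261157
[0.4879 0.0968 0.4693] [-0.0158 -0.2975 -0.9546] 397.09345757116495
cover_top [0.4729 0.0229 0.1665] [307. 210.] 0.77
s21 20 [[349.2, 208.0], [296.0, 268.5]]
s21 24 [[344.6, 206.9], [291.5, 266.8]]
s21 28 [[340.3, 206.0], [287.2, 265.5]]
d21 20 [[312.0, 254.7], [342.0, 219.5]]
d21 24 [[317.2, 257.7], [346.5, 222.1]]
d21 28 [[322.3, 261.0], [350.8, 224.9]]
w21 20 [[328.7, 89.8], [327.7, 318.4]]
w21 24 [[312.7, 90.1], [314.2, 315.7]]
w21 28 [[297.8, 90.5], [301.6, 312.7]]
```

```bash
python3 - <<'E'
from h import *
import pickle
c=pickle.load(open('pics/w21.png.pkl','rb')); g=c["img"].mean(2)
np.set_printoptions(linewidth=250)
for v in(100,130,160,200,240,280,300): print(v,g[v-1:v+2,280:345].mean(0).astype(int))
E
```

```text
100 [149 149 152 152 152 151 148 149 146 142 143 144 143 145 142 141 143 147 146 144 142 142 143 144 143 143 141 137 138 153 155 157 156 156 154 153 150 135 103  99 100 102 101  94  85  86  94 100 101 100 102 100 100 101 102 103 101 101 101 101 101 101
  99  98 100]
130 [147 146 144 146 149 151 153 150 147 146 145 143 141 142 142 141 140 139 144 148 146 143 139 140 139 139 140 136 139 155 154 156 155 153 153 153 151 134 102  98 100  99  99  99 100 100 101 101  99 100 100 100 100 100 100 102  99  97  98  98 100  98
  98  97  98]
160 [150 147 146 144 144 150 156 156 152 150 147 145 144 141 140 141 143 139 137 136 144 148 146 142 138 137 136 135 139 153 152 152 153 154 153 153 150 132 102  99  99  98  99  99  98 100  99  99  99  99  99  98  98  99 100 100  98  97  98  98  97  98
  96  96  98]
200 [146 148 149 150 147 145 141 142 147 153 152 150 149 145 142 141 139 142 141 139 136 134 138 145 146 143 138 133 137 149 151 152 152 153 155 154 149 129 100 100  99  99 100  99  99  97  97  98  97  97  99  98  99  98  99  98  97  96  98  98  99  97
  97  98  97]
240 [145 143 145 147 149 148 146 144 142 139 140 144 148 148 149 147 145 142 144 144 143 140 137 133 133 139 146 146 144 146 150 151 152 153 155 156 150 130 101  97  99 101 101 100  97  98  97  97  97  97  98  98  98  99  98  99  97  99 100  98  97  99
 101  99  99]
280 [157 158 156 152 149 149 150 151 152 153 151 149 148 147 150 154 155 156 153 151 151 154 155 152 147 143 141 140 142 144 148 150 152 155 156 158 152 129 101  97  99  99 100 101 100 100  98  99  99  99 100  99  99  99  98  99  98  98  99  99 101 100
 100  99  98]
300 [108 107 107 108 107 107 107 108 102  83  60  53  54  53  52  64 109 150 154 153 151 151 151 154 152 148 144 141 138 139 149 152 154 155 157 158 152 128 102  99  98  91  75  68  79  93  99 100  98  99  99 102  98  96  98  99 103 115 130 130 115 101
 101 100 101]
```

```bash
python3 -c "
from h import *
print(order.hand_in(), monitor.get_obs()['time_s'])"
```

```text
the job is handed in; nothing more can be done
the job is handed in; nothing more can be done
```

I stacked the rack tray on the other tray and parked the vented cover on the rack, then handed the job in at about 30 s; no verdict is reported.

- **Tray:** I turned it 101° so its low front points the opposite way and set it on the other tray. The last looks put it 57 to 60 mm above the lower tray, within about 7 mm horizontally (detections are good to about 4 mm). That agrees with 56 mm for full height, and pictures after release showed it level.
- **Cover:** I lifted it from the sorter, pressed its lower edge down in the middle channel while held (about 10 N upward on the wrist), then leaned it onto the bar with loose fingers. The last checks gave a lean of about 24 to 25°. Its top edge in the wrist picture matched the 24° prediction and was square within about 0.5°. The foot was about 1 mm from mid-channel, and the gripper was well clear.
- **What went wrong on the way:**
  - The first grip closed on nothing: the pads engage about 20 mm higher than I had assumed. I re-gripped about 17 mm lower.
  - For the same reason, the cover briefly stood free in the channel before leaning, without moving.
- **What disagreed or was not confirmed:**
  - Detections sometimes named the red look-alike or other objects, and I left those out.
  - The final state was checked by numbers only, because my picture views were used up.
  - I re-measured the small cover and lower tray and found both in place. The can, router and drive were never approached, and I did not re-measure them at the end.

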